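# Set the herb grinder four clicks finer and start it

## Robot

A 6-joint arm with a two-finger parallel gripper is mounted at the origin on the work surface. World frame = base frame: x ahead of the robot, y to its left, z up, the work surface at z = 0. Lengths are in mm, angles in rad, forces in N, time in s.
With the tool pointing down it reaches from about 350 to 875 mm from the base axis. Payload 4.2 kg.
Tool frame: the origin (TCP) lies between the finger pads; the fingertips stand 11 mm ahead of it and the grasp point (between the pads) lies 8 mm behind it; z points along the fingers, y is the direction in which the jaws open and shut (so a half turn about z gives the same grasp; the last joint's range is limited). The gripper opens to 85 mm and grips with 20 to 120 N. Pads are 22 mm wide; open, the fingers measure 114 mm over their backs; the gripper's body (76 mm by 85 mm) begins 54 mm behind the grasp point. The pads swing forward as they close: fully open they stand 13 mm farther back than shut.
Start: joints at [1.459, 0.385, 0.008, 0, -1.194, -0.259], TCP at [226.443, 582.514, 242.312] pointing down, gripper open.
Joint ranges: [-3.14, 3.14], [-1.21, 2.06], [-1.07, 1.41], [-3.16, 2.05], [-2.99, -0.16], [-3.1, 3.1]. Speed limits (rad/s): [2.79, 2.79, 3.14, 3.14, 3.14, 3.14].

## Interface

Orientations are given as a unit quaternion [x, y, z, w].
In Python, from bench import * gives the robot as it stands.
- The arm moves only by the tool servo_tool, never from a script. Its argument "rows" is a list of rows, each a list of 7 numbers: the opening, from 0 (shut) to 1 (fully open), then the shift along the tool's x, y, z in cm, then the turn, a rotation vector about the tool's x, y, z in degrees. A call has 1 to 12 rows; each row shifts and turns the commanded pose from where the row before left it, along the tool's axes as they then stand; what a row does not reach is not made up. A row lasts 1/10 s, in which the tool goes at most 50 mm and 8.59 degrees, less where a joint would pass 70% of its speed; a pose out of reach is approached as far as the arm can. A call is refused whole if a number of a shift passes 5 or a number of a turn 8.59, either way. A call with a gripper value outside its range is refused whole. The fingers move at their own pace and stop on an object; the grip force is fixed at half the most. Time passes only in rows, so rows that do not move let the fingers close. It gives the time, the measured TCP pose, the force and the opening at its end, in the units of the state.
- read_state(): the state, without advancing time (a new reading comes with each control period).
- get_image(name): name is "scene" or "top"; returns a dict with "image" (480x640x3 uint8, red, green, blue), "mtx" (3x3 intrinsics, pixels), "extrinsics" (4x4, takes a point from camera to world coordinates). Camera axes: x right, y up, looking along -z (the intrinsics and any distortion apply to the point x, -y, -z); pixel columns grow to the right and rows downward; lengths in mm; the calibration is good to about 2 mm. A picture is of the moment at which its call begins. There is no depth.
- job_done(): hands the job in, once; it reports no verdict.
The state is a dict: "clock": time; "joints": joint angles; "joint_vel": joint speeds; "joint_efforts": joint torques, N m; "position": TCP position; "ee_rot": TCP orientation; "contact_force": force on the tool from outside, world axes, zero at the start; "wrist_torque": the same for the moment, N m; "gripper_width": finger opening in mm.
Only numpy, scipy, OpenCV 4.12 (cv2) and the standard library are available. Lean on these libraries where they do the work, as an engineer would, in place of code of your own. Each camera call takes 0.05 s, during which the arm holds its last target. There are 200 camera calls.

## Task

Get the herb grinder on the bench ready and start it, with fingertip pushes only, nothing needs gripping: push its grounds bin fully home into the bay, and by pushing the steel rod of the grind collar turn the collar exactly four clicks finer (clockwise seen from above), not going on to a fifth. Then press the start button on the pod all the way down and let it come back up. Never lift or tip the bin, and leave the other things on the bench where they stand.

Things in the scene. Friction and masses are not known exactly. Their poses are not given: they have to be found in the camera images.
- grinder: Burr grinder fixed to the bench. Origin on the bench, on the vertical axis of the grind collar; x from its front (robot side) to its back, y to its left; measures here are in this frame, mm. Foot x -100..125, y +-75. Round aluminium head: radius 72, z 98..165; motor housing behind it, x 5..123, y +-64, top 160. Black control pod front right: x -103..-29, y -159..-73, top 74.
- bay (a point): Middle of the bin bay's mouth, on its floor, 14 mm above the bench: x -68, y 0 in the grinder frame. The bay is under the head, 102 mm between two cheeks (x -68..4, outer faces y +-65) with its back wall at x 4 and the head 84 mm above its floor.
- hopper_top (a point): Top of the lid's small knob (radius 10), on the collar's axis, 234 mm above the bench. Below it: lid radius 46, top at 223; smoked hopper, radius 40 to 44; knurled dark steel collar, radius 60, z 167 to 189. Hopper and collar turn together.
- collar (a joint): Collar angle, rad, growing clockwise seen from above (finer). Clicks every 15 deg (0.262) from 0 to 2.62, end stops just beyond; starts in a click: 0, 1, 2 or 3 x 0.262. A sprung ball holds it: 0.45 N m (4 to 5 N at 95 mm) starts it out of a click, the resistance fades to nothing halfway, then it snaps by itself into the next and stays, well damped. One dark tick per click on the head's rim.
- rod_ball (a point): Centre of the 18 mm black ball ending the adjusting rod, 115 mm from the collar's axis, 178 mm above the bench. The rod, a level 10 mm round steel bar, sticks out radially from the collar at that height, bare from 60 to 106 mm from the axis; at joint value 0 it points 135 deg anticlockwise from the grinder's x (front left). Push it sideways with a tip beside it, 90 to 100 mm from the axis.
- bin: Loose open grey box, the grounds bin, 100 long (x) x 96 wide x 72 high, wall 4 mm, about 0.16 kg, black patch on its front. Origin: centre of its underside, axes as the grinder's; front face 50 mm from it towards -x. Starts 30 to 50 mm out of the bay; fully home its back meets the bay's back wall: origin at x -46 in the grinder frame, front face at x -96. Slides with under 2 N, 3 mm play a side.
- start (a joint): Travel of the start button in m: 0 up, 0.006 fully down. Springs back; fully down takes 5 N. Pressed counts from 0.0045.
- start_top (a point): Centre of the top face of the start button, a grey cap 28 mm across in a steel ring on the pod; it is pressed straight down.
- bowl_a: White bowl, 170 mm across, 55 mm high, with capsule shells in it; a bystander. Origin: centre of the underside.
- bowl_b: The same bowl, empty; a bystander. Origin: centre of the underside.
- tamper_stand: Dark wooden block 40 x 120 x 35 mm with five upright pale tamper pegs, 90 mm high in all, right of the grinder; a bystander. Origin: centre of the underside.
- jar: Squat amber jar, 60 mm across, 75 mm high, left of the grinder under the sweep of the rod; a bystander. Origin: centre of the underside.
- bottle: Amber bottle, 54 mm across, 130 mm high, behind and right of the grinder; a bystander. Origin: centre of the underside.
- scoop: Steel spoon 150 mm long lying left in front of the grinder; a bystander. Origin: on the underside near its middle.
- brush: Wooden-handled brush 160 mm long lying right in front of the grinder; a bystander. Origin: on the underside near its middle.

How it is judged:
By the outcome, as a careful person would: the job done as asked, in the order asked, and still so for the second after the job is handed in, with the robot touching nothing.
It also fails if it takes over 64 s, if anything falls off the work surface, if the arm or the gripper's body presses on something with over 40 N, if the wrist force passes 120 N, or if a joint passes its speed limit or range.

## Working session

There is one attempt and no reset: what is moved stays moved. The work goes in short steps, Python scripts to look and compute and a tool call to move; the robot and the scene stay as the last step left them, time stands still between calls to the robot, and variables do not carry over. Pictures are saved under pics/ and viewed, about 8 in all and at most 12, crops included, and the job is handed in when it is done.

Besides the shell and the picture viewer there is one more tool, called after "Request:" in YAML: its name, and indented under it one key for each argument. servo_tool: Moves the arm, as the interface text tells. Its arguments: {"type":"object","properties":{"rows":{"type":"array","items":{"type":"array","items":{"type":"number"}}}},"required":["rows"]}

```bash
ls; mkdir -p pics; cat > h.py <<'E'
import numpy as np, cv2
from bench import *
def ray(c,u,v):
    K=c['mtx'];E=np.array(c['extrinsics']);p=np.linalg.inv(K)@[u,v,1]
    return E[:3,3],E[:3,:3]@np.array([p[0],-p[1],-p[2]])
def onz(c,u,v,z):
    o,d=ray(c,u,v);return o+d*(z-o[2])/d[2]
def proj(c,P):
    E=np.array(c['extrinsics']);q=E[:3,:3].T@(np.asarray(P,float)-E[:3,3]);q=np.array([q[0],-q[1],-q[2]])
    r=c['mtx']@q;return r[:2]/r[2]
def tri(c1,p1,c2,p2):
    o1,d1=ray(c1,*p1);o2,d2=ray(c2,*p2);A=np.stack([d1,-d2],1);t=np.linalg.lstsq(A,o2-o1,rcond=None)[0]
    a,b=o1+t[0]*d1,o2+t[1]*d2;return (a+b)/2,np.linalg.norm(a-b)
E
cat > a.py <<'E'
from h import *
import pickle
for n in('scene','top'):
    c=get_image(n);print(n,{k:(np.round(v,3).tolist() if k!='image' else 0) for k,v in c.items()})
    cv2.imwrite(f'pics/{n}0.png',c['image'][:,:,::-1]);pickle.dump({k:np.array(v) for k,v in c.items()},open(f'{n}0.pkl','wb'))
print(read_state())
E
python3 a.py
```

```text
pics
scene {'image': 0, 'mtx': [[440.82, 0.0, 319.439], [0.0, 440.82, 240.501], [0.0, 0.0, 1.0]], 'extrinsics': [[-0.178, -0.803, 0.569, 1203.585], [0.984, -0.14, 0.111, 105.377], [-0.01, 0.579, 0.815, 1065.691], [0.0, 0.0, 0.0, 1.0]]}
top {'image': 0, 'mtx': [[552.209, 0.0, 327.758], [0.0, 552.209, 245.061], [0.0, 0.0, 1.0]], 'extrinsics': [[-0.009, 0.992, -0.124, 403.409], [-1.0, -0.009, -0.001, -7.719], [-0.002, 0.124, 0.992, 1590.261], [0.0, 0.0, 0.0, 1.0]]}
{'clock': 0.1, 'joints': array([ 1.45861217e+00,  3.85486227e-01,  6.75448499e-03, -4.57511151e-04,
       -1.19400163e+00, -2.58618163e-01]), 'joint_vel': array([-0.00037762, -0.00170681,  0.00271792,  0.00196098, -0.00217956,
       -0.00069057]), 'joint_efforts': array([-6.03996887e-04, -3.93317771e+01,  1.88929796e+01,  4.19796780e+00,
       -2.57353327e-03,  4.42494894e-06]), 'position': array([226.26172982, 582.06347924, 241.32051484]), 'ee_rot': array([ 9.82846339e-01, -1.84423672e-01, -1.41207832e-04,  9.81481670e-04]), 'contact_force': array([0.28932605, 0.00678513, 0.26397967]), 'wrist_torque': array([0.01554422, 0.03075162, 0.0312438 ]), 'gripper_width': 85.16032862188861}
```

View pics/scene0.png

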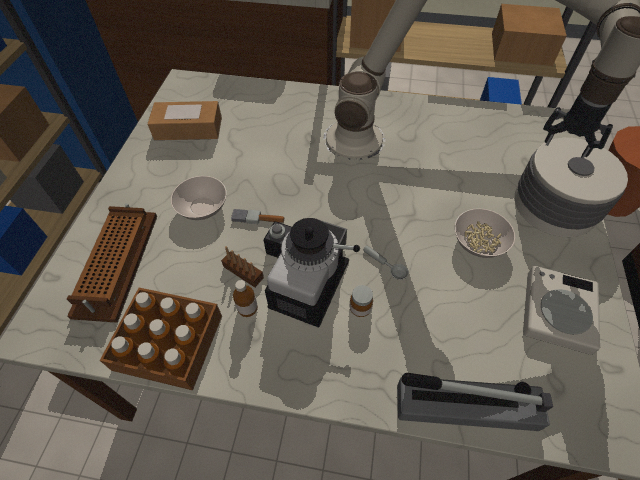

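View pics/top0.png

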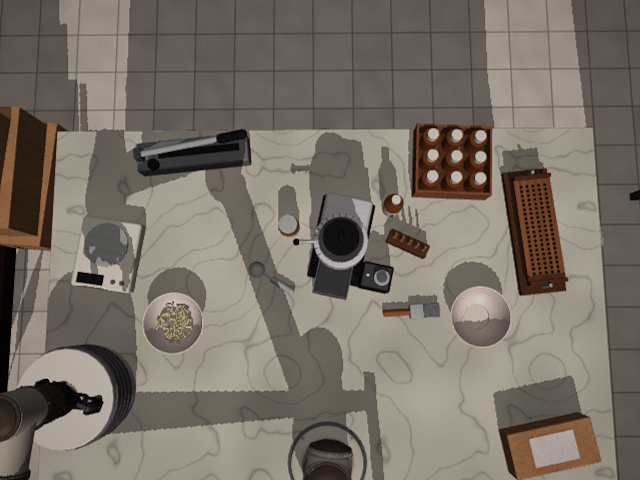

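Both views show the grinder near (340,240) in top and (310,250) in scene, with the rod ball at top (296,241), scene (357,248). I'll take enlarged crops.

```bash
python3 - <<'E'
import cv2
a=cv2.imread('pics/top0.png')[175:310,265:445]; cv2.imwrite('pics/topc.png',cv2.resize(a,None,fx=4.4,fy=4.4,interpolation=cv2.INTER_CUBIC))
a=cv2.imread('pics/scene0.png')[195:330,220:400]; cv2.imwrite('pics/scenec.png',cv2.resize(a,None,fx=4.4,fy=4.4,interpolation=cv2.INTER_CUBIC))
E
```

```text
(no output)
```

View pics/topc.png

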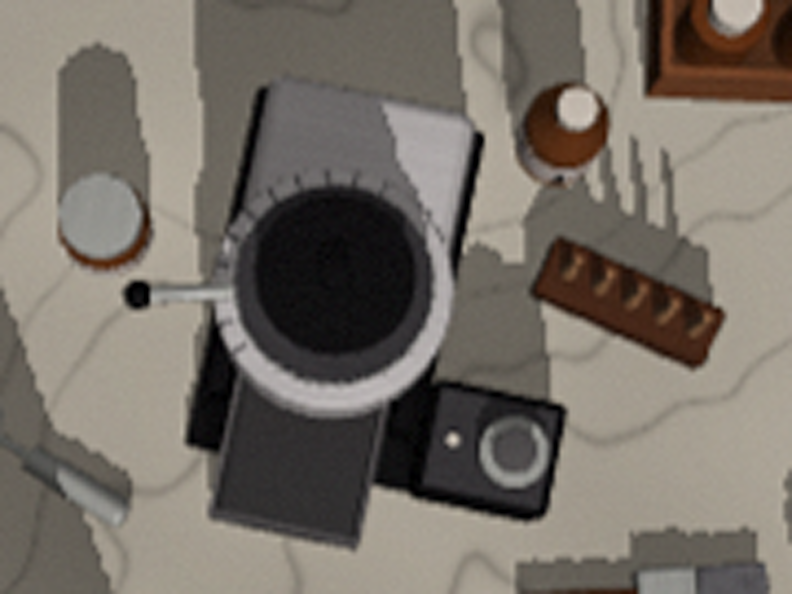

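View pics/scenec.png

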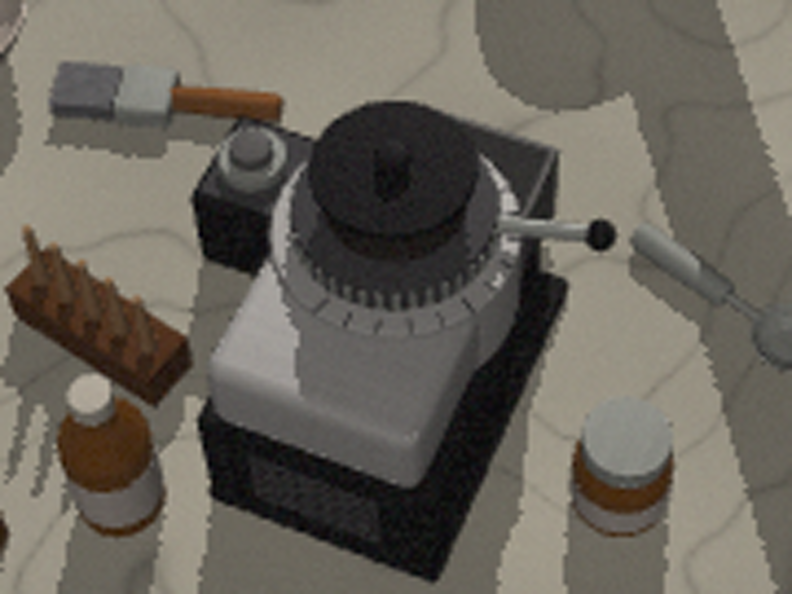

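The crops show: lid disc centre (top (341,236), scene (309,233)), ball (296,242)/(356,248), button (382,277)/(277,228), and the bin front corners in top at (312.7,292.5) and (346,299).

```bash
cat > m.py <<'E'
from h import *
import pickle
T=pickle.load(open('top0.pkl','rb'));S=pickle.load(open('scene0.pkl','rb'))
t=lambda u,v:(265+u/4.4,175+v/4.4)
s=lambda u,v:(220+u/4.4,195+v/4.4)
P={'lid':(t(335,270),s(393,167)),'ball':(t(138,295),s(600,235)),'button':(t(516,449),s(252,145))}
for k,(a,b) in P.items(): print(k,np.round(tri(T,a,S,b),1) if 0 else (np.round(tri(T,a,S,b)[0],1),round(tri(T,a,S,b)[1],1)))
# refine ball, lid by masks
g=cv2.cvtColor(T['image'],cv2.COLOR_RGB2GRAY)
m=(g[200:270,300:390]<32).astype(np.uint8);n,l,st,c=cv2.connectedComponentsWithStats(m);i=1+np.argmax(st[1:,4]);print('dark',st[i],c[i]+[300,200])
lid=onz(T,*t(335,270),223);ball=onz(T,*t(138,295),178)
print('lid z223',lid,'ball z178',ball,np.linalg.norm((ball-lid)[:2]),np.degrees(np.arctan2(*(ball-lid)[1::-1])))
A=onz(T,*t(210,517),86);B=onz(T,*t(357,547),86)
print('bin L,R',A,B,np.linalg.norm(A-B),'yaw',np.degrees(np.arctan2(*(A-B)[1::-1]))-90)
# pod corners z74: front right, back right; foot front-left corner
for n,p,z in [('pod FR',(545,520),74),('pod BR',(565,408),74),('pod BL',(440,383),74),('foot?FL',(190,448),20),('house BL',(272,80),160),('house BR',(478,125),160)]:
    print(n,np.round(onz(T,*t(*p),z),1))
E
python3 m.py
```

```text
lid (array([595.9, -38.9, 219.6]), np.float64(2.0))
ball (array([588.8,  76. , 172.8]), np.float64(1.7))
button (array([ 501.3, -152.1,   90.3]), np.float64(2.6))
dark [  23   18   36   38 1112] [340.5692446  235.98201439]
lid z223 [595.5915509  -39.79383848 223.        ] ball z178 [588.17817789  74.80147156 178.        ] 114.83485178128137 93.70140743274348
bin L,R [461.60082585  35.97597555  86.        ] [442.35617984 -54.52248414  86.        ] 92.52203848343285 yaw -12.005212085947633
pod FR [ 458.3 -172.    74. ]
pod BR [ 528.1 -186.1   74. ]
pod BL [ 544.5 -108.2   74. ]
foot?FL [508.8  50.6  20. ]
house BL [719.9  -4.8 160. ]
house BR [ 691.3 -127.9  160. ]
```

Request:
servo_tool:
  rows:
    - [0,0,0,-1,0,0,-4.8]
    - [0,0,0,-1,0,0,-4.8]
    - [0,2.5,4.3,0,0,0,0]
    - [0,2.5,4.3,0,0,0,0]
    - [0,2.5,4.3,0,0,0,0]
    - [0,2.5,4.3,0,0,0,0]
    - [0,2.5,4.3,0,0,0,0]
    - [0,2.5,4.3,0,0,0,0]
    - [0,2.5,4.3,0,0,0,0]
    - [0,2.5,4.3,0,0,0,0]
    - [0,2.5,4.3,0,0,0,0]
    - [0,2.5,4.3,0,0,0,0]

```text
clock: 1.3
position: [384.3, 108.9, 262.4]
ee_rot: [0.995, -0.101, 0.0, -0.0]
contact_force: [1.6, 0.7, -0.3]
gripper_width: 0.1
```

```bash
cat > st.py <<'E'
from h import *
from scipy.spatial.transform import Rotation as R
AX=np.array([595.6,-39.5]);psi=np.radians(-11.6)
s=read_state();r=R.from_quat(s['ee_rot']).as_matrix();d=s['position'][:2]-AX
c,n=np.cos(psi),np.sin(psi)
print('t',round(s['clock'],2),'pos',s['position'].round(1),'grinder',np.round([d[0]*c+d[1]*n,-d[0]*n+d[1]*c],1),'polar',round(np.hypot(*d),1),round(np.degrees(np.arctan2(d[1],d[0])),1))
print('tx',r[:,0].round(3),'ang',round(np.degrees(np.arctan2(r[1,0],r[0,0])),1),'tz',r[:,2].round(3),'F',s['contact_force'].round(2),'w',round(s['gripper_width'],1),'j',s['joints'].round(2))
E
python3 st.py
```

```text
t 1.3 pos [384.3 108.9 262.4] grinder [-236.8  102.9] polar 258.2 144.9
tx [ 0.98  -0.201  0.   ] ang -11.6 tz [ 0.  0. -1.] F [ 1.57  0.68 -0.29] w 0.1 j [ 0.69 -0.03 -0.46 -0.   -1.14  0.68]
```

Request:
servo_tool:
  rows:
    - [0,2.1,3.4,0,0,0,0]
    - [0,2.1,3.4,0,0,0,0]
    - [0,2.1,3.5,0,0,0,0]
    - [0,0,0,0,0,8.59,0]
    - [0,0,0,0,0,8.59,0]
    - [0,-1.25,0,4.0,0,0,0]
    - [0,-1.25,0,4.0,0,0,0]
    - [0,-1.25,0,4.0,0,0,0]
    - [0,0,0,0,0,0,0]

```text
clock: 2.2
position: [419.6, -5.7, 131.1]
ee_rot: [0.985, -0.1, 0.142, 0.019]
contact_force: [-1.3, -0.7, -0.7]
gripper_width: -0.1
```

```bash
python3 st.py; python3 - <<'E'
from h import *
c=get_image('top');a=cv2.cvtColor(c['image'],4)[175:310,265:445]; cv2.imwrite('pics/t2.png',cv2.resize(a,None,fx=4.4,fy=4.4,interpolation=cv2.INTER_CUBIC))
E
```

```text
t 2.2 pos [419.6  -5.7 131.1] grinder [-179.2   -2.3] polar 179.2 169.1
tx [ 0.939 -0.192  0.284] ang -11.5 tz [ 0.276 -0.066 -0.959] F [-1.25 -0.69 -0.74] w -0.1 j [ 0.46  0.04 -0.98  0.53 -0.37  0.43]
```

View pics/t2.png

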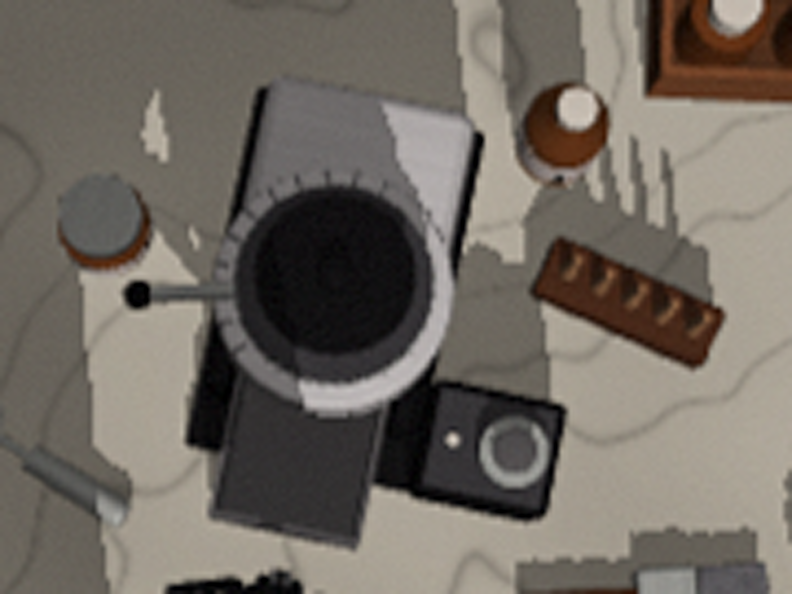

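The gripper is at the image bottom (235,585). The bin, rod, and bystanders haven't moved. Joint 3 is near its limit, so I'll descend in small steps.

Request:
servo_tool:
  rows:
    - [0,-0.6,0,2.0,0,0,0]
    - [0,-0.6,0,2.0,0,0,0]
    - [0,0,0,0,0,0,0]

```text
clock: 2.55
position: [430.7, -3.6, 102.8]
ee_rot: [0.984, -0.101, 0.145, 0.015]
contact_force: [-0.4, -1.0, 0.8]
gripper_width: -0.0
```

```bash
python3 st.py
```

```text
t 2.55 pos [430.7  -3.6 102.8] grinder [-168.8    2. ] polar 168.8 167.7
tx [ 0.938 -0.194  0.288] ang -11.7 tz [ 0.282 -0.058 -0.958] F [-0.41 -0.97  0.85] w -0.0 j [ 0.35  0.11 -1.06  0.82 -0.21  0.22]
```

Request:
servo_tool:
  rows:
    - [0,0,0,0,0,-8.59,0]
    - [0,0,0,0,0,-8.0,0]
    - [0,0,0,0,0,0,0]

```text
clock: 2.85
position: [449.2, -25.2, 112.8]
ee_rot: [0.988, -0.113, 0.104, 0.031]
contact_force: [1.2, 1.5, 0.5]
gripper_width: -0.2
```

```bash
python3 st.py
```

```text
t 2.85 pos [449.2 -25.2 112.8] grinder [-146.3  -15.4] polar 147.1 174.4
tx [ 0.953 -0.216  0.213] ang -12.8 tz [ 0.199 -0.084 -0.976] F [1.21 1.54 0.47] w -0.2 j [ 0.39  0.16 -0.85  0.37 -0.43  0.63]
```

```bash
cat >> st.py <<'E'
import sys
if len(sys.argv)>1: # gx gy z yaw_grinder tilt : shift (cm) in present tool axes, turn(deg)
    gx,gy,z,yaw,tilt=map(float,sys.argv[1:6])
    w=np.array([AX[0]+gx*c-gy*n,AX[1]+gx*n+gy*c,z])
    X=R.from_euler('z',np.degrees(psi)+yaw,degrees=True)*R.from_euler('x',180,degrees=True)*R.from_euler('y',tilt,degrees=True)
    rel=r.T@X.as_matrix()
    print('shift now axes',(r.T@(w-s['position'])/10).round(2),'turn',np.degrees(R.from_matrix(rel).as_rotvec()).round(2),'shift final axes',(X.as_matrix().T@(w-s['position'])/10).round(2))
E
python3 st.py -168 0 120 0 0
```

```text
t 2.85 pos [449.2 -25.2 112.8] grinder [-146.3  -15.4] polar 147.1 174.4
tx [ 0.953 -0.216  0.213] ang -12.8 tz [ 0.199 -0.084 -0.976] F [1.21 1.54 0.47] w -0.2 j [ 0.39  0.16 -0.85  0.37 -0.43  0.63]
shift now axes [-2.   -1.45 -1.22] turn [  2.31 -12.27  -1.41] shift final axes [-2.17 -1.54 -0.72]
```

Request:
servo_tool:
  rows:
    - [0,0,0,0,0.6,-3.1,-0.35]
    - [0,0,0,0,0.6,-3.1,-0.35]
    - [0,0,0,0,0.6,-3.1,-0.35]
    - [0,0,0,0,0.5,-3.0,-0.35]
    - [0,-1.1,-0.8,-0.4,0,0,0]
    - [0,-1.1,-0.8,-0.4,0,0,0]
    - [0,0,0,0,0,0,0]

```text
clock: 3.55
position: [425.7, -7.7, 119.0]
ee_rot: [0.995, -0.099, -0.002, 0.004]
contact_force: [0.8, -0.3, -0.1]
gripper_width: -0.0
```

```bash
python3 st.py -168 0 50 0 0
```

```text
t 3.55 pos [425.7  -7.7 119. ] grinder [-172.8   -3. ] polar 172.8 169.4
tx [ 0.98  -0.198 -0.004] ang -11.4 tz [-0.005 -0.007 -1.   ] F [ 0.81 -0.35 -0.11] w -0.0 j [ 0.37  0.19 -0.63  0.01 -0.75  1.  ]
shift now axes [ 0.51 -0.35  6.89] turn [0.45 0.23 0.21] shift final axes [ 0.48 -0.3   6.9 ]
```

Request:
servo_tool:
  rows:
    - [0,0,-0.1,2.3,0,0,0]
    - [0,0,-0.1,2.3,0,0,0]
    - [0,0,-0.1,2.3,0,0,0]
    - [0,0,0,0,0,0,0]
    - [0,0.4,0,0,0,0,0]
    - [0,0.4,0,0,0,0,0]
    - [0,0.4,0,0,0,0,0]
    - [0,0,0,0,0,0,0]

```text
clock: 4.35
position: [439.0, -7.7, 49.2]
ee_rot: [0.995, -0.1, -0.003, 0.003]
contact_force: [-0.8, 0.2, -0.5]
gripper_width: 0.1
```

```bash
python3 st.py -130 0 50 0 0
```

```text
t 4.35 pos [439.   -7.7  49.2] grinder [-159.8   -0.3] polar 159.8 168.5
tx [ 0.98  -0.2   -0.005] ang -11.5 tz [-0.006 -0.005 -1.   ] F [-0.76  0.18 -0.53] w 0.1 j [ 0.36  0.34 -0.68  0.01 -0.56  1.01]
shift now axes [ 2.98 -0.03 -0.1 ] turn [0.38 0.3  0.09] shift final axes [ 2.98 -0.03 -0.08]
```

Request:
servo_tool:
  rows:
    - [0,0.6,0,0,0,0,0]
    - [0,0.6,0,0,0,0,0]
    - [0,0.6,0,0,0,0,0]
    - [0,0.7,0,0,0,0,0]
    - [0,0.5,0,0,0,2.5,0]
    - [0,0,0,0,0,2.5,0]
    - [0,0,0,0,0,2.5,0]
    - [0,0,0,0,0,2.5,0]
    - [0,0,0,0,0,2.5,0]
    - [0,0,0,0,0,0,0]

```text
clock: 5.35
position: [469.0, -19.5, 49.8]
ee_rot: [0.99, -0.099, 0.097, 0.019]
contact_force: [-0.4, -0.7, -0.7]
gripper_width: -0.3
```

```bash
python3 st.py -113 0 50 0 12.5
```

```text
t 5.35 pos [469.  -19.5  49.8] grinder [-128.    -5.9] polar 128.2 171.0
tx [ 0.961 -0.193  0.196] ang -11.3 tz [ 0.189 -0.056 -0.98 ] F [-0.41 -0.67 -0.66] w -0.3 j [ 0.32  0.31 -0.92  0.57 -0.21  0.5 ]
shift now axes [ 1.48 -0.59  0.26] turn [0.99 1.19 0.27] shift final axes [ 1.47 -0.59  0.3 ]
```

Request:
servo_tool:
  rows:
    - [0,0.3,-0.15,0.05,0,0,0]
    - [0,0.3,-0.15,0.05,0,0,0]
    - [0,0.3,-0.15,0.05,0,0,0]
    - [0,0.3,-0.15,0.05,0,0,0]
    - [0,0,0,0,0,0,0]

```text
clock: 5.85
position: [484.7, -14.5, 50.6]
ee_rot: [0.99, -0.1, 0.099, 0.017]
contact_force: [-1.2, 0.4, -0.4]
gripper_width: 0.1
```

```bash
python3 st.py -109 0 50 0 12.5
```

```text
t 5.85 pos [484.7 -14.5  50.6] grinder [-113.6    2.2] polar 113.7 167.3
tx [ 0.96  -0.195  0.199] ang -11.5 tz [ 0.192 -0.054 -0.98 ] F [-1.22  0.42 -0.41] w 0.1 j [ 0.33  0.32 -0.87  0.51 -0.24  0.55]
shift now axes [0.44 0.22 0.16] turn [0.83 1.04 0.12] shift final axes [0.44 0.22 0.16]
```

Request:
servo_tool:
  rows:
    - [0,0.2,0,0.04,0,0,0]
    - [0,0.1,0,0.02,0,0,0]
    - [0,0,0,0,0,0,0]

```text
clock: 6.15
position: [486.9, -15.6, 50.7]
ee_rot: [0.99, -0.1, 0.098, 0.018]
contact_force: [-0.2, -0.4, 0.4]
gripper_width: 0.3
```

Request:
servo_tool:
  rows:
    - [0,0.1,0,0.02,0,0,0]
    - [0,0,0,0,0,0,0]

```text
clock: 6.35
position: [487.6, -16.0, 50.6]
ee_rot: [0.99, -0.1, 0.098, 0.018]
contact_force: [-0.9, -0.6, -0.2]
gripper_width: 0.5
```

Request:
servo_tool:
  rows:
    - [0,0.1,0,0.02,0,0,0]
    - [0,0,0,0,0,0,0]

```text
clock: 6.55
position: [488.5, -16.2, 50.6]
ee_rot: [0.99, -0.1, 0.098, 0.018]
contact_force: [-0.5, 0.1, -0.1]
gripper_width: 0.3
```

```bash
python3 st.py -109 0 50 0 12.5
```

```text
t 6.55 pos [488.5 -16.2  50.6] grinder [-109.5    1.3] polar 109.5 167.7
tx [ 0.961 -0.195  0.198] ang -11.5 tz [ 0.191 -0.055 -0.98 ] F [-0.51  0.07 -0.13] w 0.3 j [ 0.33  0.33 -0.86  0.49 -0.25  0.57]
shift now axes [0.04 0.12 0.07] turn [0.89 1.09 0.11] shift final axes [0.04 0.13 0.07]
```

Request:
servo_tool:
  rows:
    - [0,0.1,0,0.02,0,0,0]
    - [0,0,0,0,0,0,0]

```text
clock: 6.75
position: [489.6, -16.4, 50.6]
ee_rot: [0.99, -0.1, 0.098, 0.018]
contact_force: [-0.9, -0.4, 0.3]
gripper_width: 0.1
```

Request:
servo_tool:
  rows:
    - [0,0.1,0,0.02,0,0,0]
    - [0,0,0,0,0,0,0]

```text
clock: 6.95
position: [490.7, -16.6, 50.5]
ee_rot: [0.99, -0.1, 0.098, 0.018]
contact_force: [0.1, -0.5, 1.0]
gripper_width: -0.0
```

Request:
servo_tool:
  rows:
    - [0,0.1,0,0.02,0,0,0]
    - [0,0,0,0,0,0,0]

```text
clock: 7.15
position: [491.1, -16.8, 50.4]
ee_rot: [0.99, -0.1, 0.098, 0.018]
contact_force: [-4.3, 2.8, 2.6]
gripper_width: 0.0
```

```bash
python3 st.py; python3 - <<'E'
from h import *
c=get_image('top');a=cv2.cvtColor(c['image'],4)[175:310,265:445]; cv2.imwrite('pics/t3.png',cv2.resize(a,None,fx=4.4,fy=4.4,interpolation=cv2.INTER_CUBIC))
E
```

```text
t 7.15 pos [491.1 -16.8  50.4] grinder [-106.9    1.2] polar 106.9 167.8
tx [ 0.961 -0.195  0.197] ang -11.5 tz [ 0.19  -0.055 -0.98 ] F [-4.35  2.81  2.57] w 0.0 j [ 0.33  0.33 -0.85  0.47 -0.25  0.59]
```

View pics/t3.png

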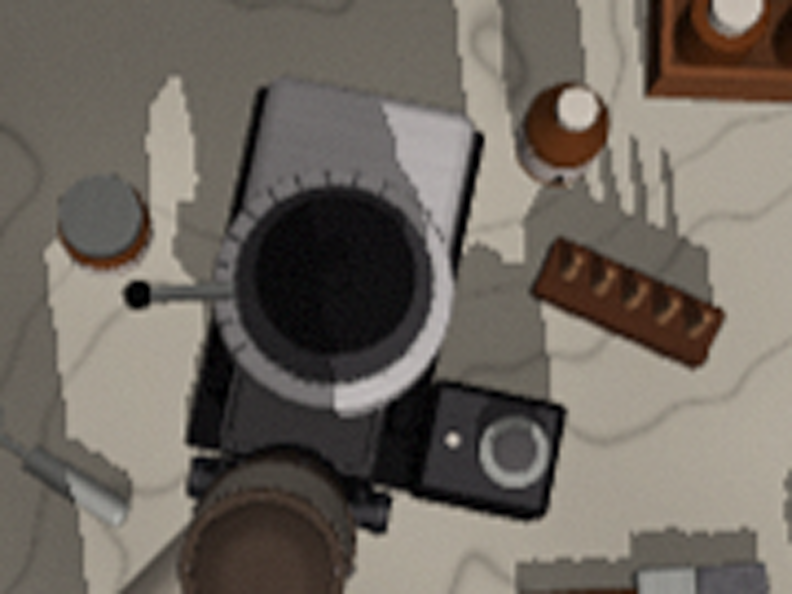

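Bin stopped near the expected end: the tip stands at gx −94 (expected −96) with about 5 N. One firmer step will confirm it's seated, then I'll back off.

Request:
servo_tool:
  rows:
    - [0,0.15,0,0.03,0,0,0]
    - [0,0,0,0,0,0,0]
    - [0,0,0,0,0,0,0]

```text
clock: 7.5
position: [491.2, -17.3, 50.1]
ee_rot: [0.99, -0.1, 0.097, 0.018]
contact_force: [-9.2, 5.4, 5.3]
gripper_width: 0.3
```

Request:
servo_tool:
  rows:
    - [0,-0.5,0,-0.1,0,0,0]
    - [0,-1.0,0,-0.2,0,0,0]
    - [0,-1.0,0,-0.2,0,0,0]
    - [0,0,0,0,0,0,0]

```text
clock: 7.9
position: [467.0, -12.2, 50.4]
ee_rot: [0.99, -0.1, 0.098, 0.018]
contact_force: [-0.3, -0.1, 0.2]
gripper_width: 0.2
```

```bash
python3 st.py -145 0 90 0 0
```

```text
t 7.9 pos [467.  -12.2  50.4] grinder [-131.5    0.8] polar 131.5 168.0
tx [ 0.961 -0.195  0.197] ang -11.4 tz [ 0.19  -0.055 -0.98 ] F [-0.33 -0.11  0.18] w 0.2 j [ 0.34  0.3  -0.93  0.59 -0.21  0.47]
shift now axes [-0.55  0.15 -4.15] turn [  0.92 -11.37   0.06] shift final axes [-1.35  0.08 -3.96]
```

Firm stop at 11 N with no further travel, so the bin is home. Retreating, then up.

Request:
servo_tool:
  rows:
    - [0,-0.4,0,0,0.2,-2.9,0]
    - [0,-0.4,0,0,0.2,-2.9,0]
    - [0,-0.4,0,0,0.2,-2.9,0]
    - [0,-0.4,0,0,0.2,-2.9,0]
    - [0,0,0,-3,0,0,0]
    - [0,0,0,-4,0,0,0]
    - [0,0,0,-4,0,0,0]
    - [0,0,0,-4,0,0,0]
    - [0,0,0,-3,0,0,0]
    - [0,0,0,0,0,0,0]

```text
clock: 8.9
position: [456.3, -9.1, 234.4]
ee_rot: [0.995, -0.101, 0.012, 0.002]
contact_force: [-0.7, -0.1, -0.3]
gripper_width: -0.0
```

```bash
python3 st.py -58.3 80.4 230 -74.7 0
```

```text
t 8.9 pos [456.3  -9.1 234.4] grinder [-142.6    1.8] polar 142.6 167.7
tx [ 0.979 -0.202  0.025] ang -11.6 tz [ 0.024 -0.007 -1.   ] F [-0.67 -0.08 -0.34] w -0.0 j [ 0.35  0.09 -0.42  0.02 -1.04  1.01]
shift now axes [ 8.41 -7.87  0.63] turn [-0.82 -1.3  74.66] shift final axes [ -5.36 -10.21   0.44]
```

Request:
servo_tool:
  rows:
    - [0,2.8,-2.6,0.1,-0.2,-0.7,0]
    - [0,2.8,-2.6,0.1,-0.2,-0.7,0]
    - [0,2.8,-2.6,0.2,0,0,0]
    - [0,0,0,0,0,0,8.3]
    - [0,0,0,0,0,0,8.3]
    - [0,0,0,0,0,0,8.3]
    - [0,0,0,0,0,0,8.3]
    - [0,0,0,0,0,0,8.3]
    - [0,0,0,0,0,0,8.3]
    - [0,0,0,0,0,0,8.3]
    - [0,0,0,0,0,0,8.3]
    - [0,0,0,0,0,0,8.3]

```text
clock: 10.1
position: [551.2, 49.6, 223.6]
ee_rot: [0.727, -0.687, -0.001, 0.009]
contact_force: [-0.4, 0.2, -0.1]
gripper_width: -0.2
```

```bash
python3 st.py -58.3 80.4 174 -74.7 0; python3 - <<'E'
from h import *
o=[]
for n,(y,x) in (('top',(175,265)),('scene',(195,220))):
    c=get_image(n);a=cv2.cvtColor(c['image'],4)[y-15:y+120,x-15:x+165];o.append(cv2.resize(a,None,fx=3.0,fy=3.0,interpolation=cv2.INTER_CUBIC)[:,:395 if n=='top' else 540][:, -400:])
h=min(i.shape[0] for i in o);cv2.imwrite('pics/t4.png',np.hstack([i[:h] for i in o]))
E
```

```text
t 10.1 pos [551.2  49.6 223.6] grinder [-61.4  78.3] polar 99.5 116.5
tx [ 0.057 -0.998  0.011] ang -86.7 tz [-0.014 -0.012 -1.   ] F [-0.38  0.22 -0.15] w -0.2 j [ 0.39  0.29 -0.19  0.01 -1.11 -0.33]
shift now axes [-0.18 -0.43  4.95] turn [ 0.84 -0.63 -0.44] shift final axes [-0.12 -0.36  4.96]
```

View pics/t4.png

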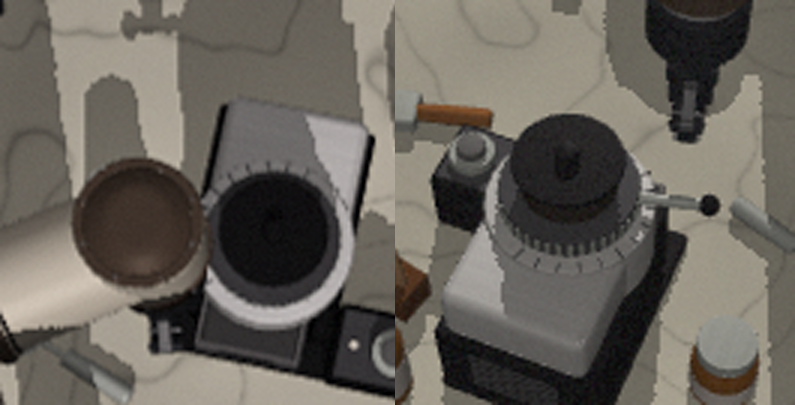

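The gripper hangs in front of the rod with free space beneath (scene tip at (685,130)). Descending beside it and approaching the rod.

Request:
servo_tool:
  rows:
    - [0,0,0,2.5,0.4,-0.3,0]
    - [0,0,0,2.5,0.4,-0.3,0]
    - [0,0,0,0,0,0,0]
    - [0,0,-0.4,0,0,0,0]
    - [0,0,-0.4,0,0,0,0]
    - [0,0,-0.4,0,0,0,0]
    - [0,0,0,0,0,0,0]

```text
clock: 10.9
position: [563.7, 49.9, 175.5]
ee_rot: [0.729, -0.684, 0.001, -0.001]
contact_force: [-0.5, 0.1, 0.1]
gripper_width: -0.2
```

Request:
servo_tool:
  rows:
    - [0,0,-0.2,0,0,0,0]
    - [0,0,0,0,0,0,0]

```text
clock: 11.1
position: [564.8, 49.8, 174.9]
ee_rot: [0.729, -0.685, 0.001, 0.0]
contact_force: [-0.1, 0.0, -0.3]
gripper_width: -0.1
```

Request:
servo_tool:
  rows:
    - [0,0,-0.2,0,0,0,0]
    - [0,0,0,0,0,0,0]

```text
clock: 11.3
position: [566.7, 49.8, 174.7]
ee_rot: [0.729, -0.685, 0.001, 0.0]
contact_force: [-0.4, 0.4, -0.1]
gripper_width: 0.1
```

Request:
servo_tool:
  rows:
    - [0,0,-0.2,0,0,0,0]
    - [0,0,0,0,0,0,0]

```text
clock: 11.5
position: [568.7, 50.0, 174.6]
ee_rot: [0.729, -0.685, 0.001, 0.0]
contact_force: [0.8, -0.0, -0.6]
gripper_width: 0.2
```

```bash
python3 st.py
```

```text
t 11.5 pos [568.7  50.  174.6] grinder [-44.4  82.2] polar 93.4 106.7
tx [ 0.063 -0.998  0.001] ang -86.4 tz [ 0.    -0.001 -1.   ] F [ 0.81 -0.05 -0.62] w 0.2 j [ 0.37  0.35 -0.23  0.   -0.99 -0.31]
```

Request:
servo_tool:
  rows:
    - [0,0,-0.2,0,0,0,0]
    - [0,0,0,0,0,0,0]

```text
clock: 11.7
position: [570.7, 50.1, 174.6]
ee_rot: [0.729, -0.685, 0.001, 0.0]
contact_force: [-0.2, -0.1, 0.2]
gripper_width: -0.2
```

Request:
servo_tool:
  rows:
    - [0,0,-0.1,0,0,0,0]
    - [0,0,0,0,0,0,0]

```text
clock: 11.9
position: [571.6, 50.1, 174.6]
ee_rot: [0.729, -0.685, 0.001, 0.0]
contact_force: [0.2, -0.2, 0.1]
gripper_width: -0.1
```

Request:
servo_tool:
  rows:
    - [0,0,-0.1,0,0,0,0]
    - [0,0,0,0,0,0,0]

```text
clock: 12.1
position: [572.6, 50.2, 174.6]
ee_rot: [0.729, -0.685, 0.001, 0.0]
contact_force: [-0.4, -0.5, 0.1]
gripper_width: 0.0
```

Request:
servo_tool:
  rows:
    - [0,0,-0.1,0,0,0,0]
    - [0,0,0,0,0,0,0]

```text
clock: 12.3
position: [573.6, 50.3, 174.7]
ee_rot: [0.729, -0.685, 0.001, 0.0]
contact_force: [0.0, -0.1, -0.0]
gripper_width: 0.1
```

Request:
servo_tool:
  rows:
    - [0,0,-0.1,0,0,0,0]
    - [0,0,0,0,0,0,0]

```text
clock: 12.5
position: [574.4, 50.3, 174.6]
ee_rot: [0.729, -0.685, 0.0, 0.001]
contact_force: [-0.7, 0.2, 0.1]
gripper_width: -0.1
```

```bash
python3 st.py
```

```text
t 12.5 pos [574.4  50.3 174.6] grinder [-38.9  83.7] polar 92.3 103.3
tx [ 0.063 -0.998  0.001] ang -86.4 tz [-0.    -0.001 -1.   ] F [-0.71  0.21  0.08] w -0.1 j [ 0.37  0.36 -0.21  0.   -1.   -0.31]
```

Request:
servo_tool:
  rows:
    - [0,0,-0.1,0,0,0,0]
    - [0,0,0,0,0,0,0]

```text
clock: 12.7
position: [575.0, 50.3, 174.5]
ee_rot: [0.729, -0.685, 0.0, 0.001]
contact_force: [-2.8, 0.7, 1.5]
gripper_width: -0.3
```

Request:
servo_tool:
  rows:
    - [0,0,-0.1,0,0,0,0]
    - [0,0,0,0,0,0,0]

```text
clock: 12.9
position: [575.9, 50.4, 174.5]
ee_rot: [0.729, -0.685, 0.0, 0.001]
contact_force: [-3.6, 1.8, 2.0]
gripper_width: 0.2
```

Request:
servo_tool:
  rows:
    - [0,0,-0.1,0,0,0,0]
    - [0,0,0,0,0,0,0]

```text
clock: 13.1
position: [577.5, 50.5, 174.5]
ee_rot: [0.729, -0.685, 0.001, 0.0]
contact_force: [-3.9, -0.3, 0.5]
gripper_width: -0.2
```

Request:
servo_tool:
  rows:
    - [0,0,-0.1,0,0,0,0]
    - [0,0,0,0,0,0,0]

```text
clock: 13.3
position: [578.8, 50.6, 174.6]
ee_rot: [0.729, -0.685, 0.001, 0.0]
contact_force: [-3.1, 0.1, 1.4]
gripper_width: 0.1
```

```bash
python3 st.py
```

```text
t 13.3 pos [578.8  50.6 174.6] grinder [-34.6  84.9] polar 91.6 100.6
tx [ 0.063 -0.998  0.001] ang -86.4 tz [ 0.001 -0.001 -1.   ] F [-3.13  0.1   1.42] w 0.1 j [ 0.37  0.37 -0.2   0.   -1.   -0.3 ]
```

Request:
servo_tool:
  rows:
    - [0,-0.06,-0.4,0,0,0,2.7]
    - [0,-0.06,-0.4,0,0,0,2.7]
    - [0,-0.06,-0.4,0,0,0,2.7]
    - [0,-0.06,-0.4,0,0,0,2.7]
    - [0,-0.06,-0.4,0,0,0,2.7]
    - [0,-0.06,-0.4,0,0,0,2.7]
    - [0,-0.06,-0.4,0,0,0,2.7]
    - [0,-0.06,-0.4,0,0,0,2.7]
    - [0,0,0,0,0,0,0]

```text
clock: 14.2
position: [612.3, 52.1, 174.9]
ee_rot: [-0.588, 0.809, -0.001, 0.001]
contact_force: [-0.1, 0.2, 1.0]
gripper_width: -0.1
```

```bash
python3 st.py
```

```text
t 14.2 pos [612.3  52.1 174.9] grinder [-2.1 93.1] polar 93.1 79.7
tx [-0.309 -0.951 -0.   ] ang -108.0 tz [ 0.004 -0.001 -1.   ] F [-0.1   0.22  1.03] w -0.1 j [ 0.35  0.42 -0.12  0.   -1.03 -0.66]
```

Request:
servo_tool:
  rows:
    - [0,-0.06,-0.4,0,0,0,2.5]
    - [0,-0.06,-0.4,0,0,0,2.5]
    - [0,-0.06,-0.4,0,0,0,2.5]
    - [0,-0.06,-0.4,0,0,0,2.5]
    - [0,-0.06,-0.4,0,0,0,2.5]
    - [0,-0.06,-0.4,0,0,0,2.5]
    - [0,-0.06,-0.4,0,0,0,2.5]
    - [0,0,0,0,0,0,0]

```text
clock: 15.0
position: [638.5, 43.8, 174.7]
ee_rot: [-0.458, 0.889, -0.001, 0.001]
contact_force: [-0.5, 0.3, 0.3]
gripper_width: -0.2
```

```bash
python3 st.py
```

```text
t 15.0 pos [638.5  43.8 174.7] grinder [25.3 90.2] polar 93.7 62.7
tx [-0.58  -0.815 -0.   ] ang -125.5 tz [ 0.002 -0.001 -1.   ] F [-0.52  0.33  0.28] w -0.2 j [ 0.32  0.46 -0.05  0.   -1.06 -0.94]
```

Request:
servo_tool:
  rows:
    - [0,-0.06,-0.4,0,0,0,2.5]
    - [0,-0.06,-0.4,0,0,0,2.5]
    - [0,-0.03,-0.2,0,0,0,1.2]
    - [0,0,0,0,0,0,0]

```text
clock: 15.4
position: [646.3, 39.4, 174.7]
ee_rot: [-0.41, 0.912, -0.0, -0.0]
contact_force: [-2.3, 3.6, 1.4]
gripper_width: 0.5
```

Request:
servo_tool:
  rows:
    - [0,-0.06,-0.4,0,0,0,2.5]
    - [0,-0.03,-0.2,0,0,0,1.2]
    - [0,0,0,0,0,0,0]

```text
clock: 15.7
position: [651.8, 35.5, 174.7]
ee_rot: [-0.38, 0.925, -0.001, 0.0]
contact_force: [-1.4, 1.0, 0.9]
gripper_width: -0.0
```

```bash
python3 st.py
```

```text
t 15.7 pos [651.8  35.5 174.7] grinder [40.  84.8] polar 93.7 53.1
tx [-0.712 -0.703  0.   ] ang -135.4 tz [ 0.001 -0.001 -1.   ] F [-1.42  0.97  0.95] w -0.0 j [ 0.3   0.48 -0.01  0.   -1.08 -1.1 ]
```

Request:
servo_tool:
  rows:
    - [0,-0.03,-0.2,0,0,0,1.2]
    - [0,0,0,0,0,0,0]

```text
clock: 15.9
position: [653.4, 34.0, 174.7]
ee_rot: [-0.37, 0.929, -0.001, 0.0]
contact_force: [-0.1, 0.5, -0.1]
gripper_width: 0.1
```

Request:
servo_tool:
  rows:
    - [0,-0.03,-0.2,0,0,0,1.2]
    - [0,0,0,0,0,0,0]

```text
clock: 16.1
position: [654.9, 32.6, 174.6]
ee_rot: [-0.36, 0.933, -0.001, -0.0]
contact_force: [-0.5, 0.2, -0.8]
gripper_width: -0.3
```

Request:
servo_tool:
  rows:
    - [0,-0.03,-0.2,0,0,0,1.2]
    - [0,0,0,0,0,0,0]

```text
clock: 16.3
position: [656.4, 31.5, 174.6]
ee_rot: [-0.35, 0.937, -0.001, -0.0]
contact_force: [-0.5, -0.2, 0.6]
gripper_width: -0.1
```

```bash
python3 st.py
```

```text
t 16.3 pos [656.4  31.5 174.6] grinder [45.3 81.7] polar 93.5 49.4
tx [-0.755 -0.655  0.001] ang -139.1 tz [ 0.    -0.001 -1.   ] F [-0.46 -0.2   0.55] w -0.1 j [ 0.29  0.49 -0.    0.   -1.08 -1.15]
```

Force has gone to zero past the half point; backing away and up to look.

Request:
servo_tool:
  rows:
    - [0,0,1,0,0,0,0]
    - [0,-0.3,2,0,0,0,0]
    - [0,-0.5,1,-2,0,0,0]
    - [0,-1,0,-4,0,0,0]
    - [0,-4,0,-2,0,0,0]
    - [0,-4,0,0,0,0,0]
    - [0,-4,0,0,0,0,0]
    - [0,0,0,0,0,0,0]

```text
clock: 17.1
position: [735.6, 156.4, 251.1]
ee_rot: [-0.351, 0.936, -0.0, -0.001]
contact_force: [-0.6, 0.7, -1.5]
gripper_width: -0.1
```

```bash
python3 st.py; python3 - <<'E'
from h import *
o=[]
for n,(y,x) in (('top',(175,275)),('scene',(195,240))):
    c=get_image(n);a=cv2.cvtColor(c['image'],4)[y-10:y+135,x-5:x+128];o.append(cv2.resize(a,None,fx=3.0,fy=3.0,interpolation=cv2.INTER_CUBIC))
cv2.imwrite('pics/t5.png',np.hstack(o))
E
```

```text
t 17.1 pos [735.6 156.4 251.1] grinder [ 97.8 220. ] polar 240.8 54.4
tx [-0.753 -0.658  0.002] ang -138.9 tz [-0.002 -0.001 -1.   ] F [-0.61  0.75 -1.49] w -0.1 j [ 0.42  0.61  0.4   0.   -1.37 -1.28]
```

View pics/t5.png

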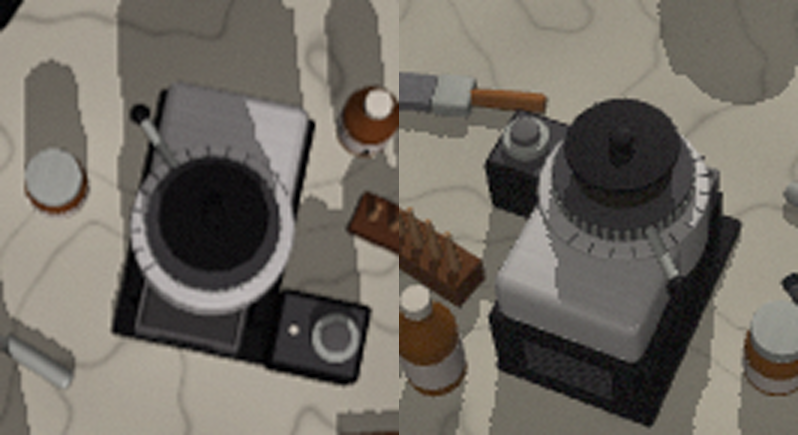

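Ball now at top (316.7,203.0), back left of the head. The bin's front edge runs from about (315.7,275) to (350,281), and the jar stands where it was.

```bash
python3 - <<'E'
from h import *
c=get_image('top');g=cv2.cvtColor(c['image'],cv2.COLOR_RGB2GRAY)
m=(g[195:211,308:325]<45).astype(np.uint8);n,l,s,ce=cv2.connectedComponentsWithStats(m);print(s[1:],ce[1:]+[308,195])
AX=np.array([595.6,-39.5]);ps=np.radians(-11.6);cc,nn=np.cos(ps),np.sin(ps)
def gr(p):d=p[:2]-AX;return np.round([d[0]*cc+d[1]*nn,-d[0]*nn+d[1]*cc],1)
b=onz(c,316.7,203.0,178);d=b[:2]-AX;print('ball',b,np.hypot(*d),np.degrees(np.arctan2(d[1],d[0])))
for p in((315.7,275),(350,281)):print('bin',gr(onz(c,*p,86)))
import pickle
T=pickle.load(open('top0.pkl','rb'))
for p in((312.7,292.5),(346.1,299.3)):print('bin before',gr(onz(T,*p,86)))
for z in(80,85):print('button z',z,onz(c,382.2,277.1,z).round(1), gr(onz(c,382.2,277.1,z)))
E
python3 st.py -70 -128 262 0 0
```

```text
[[13  0  4 13 26]
 [ 6  5  6  6 27]] [[322.84615385 201.15384615]
 [316.22222222 202.2962963 ]]
ball [690.15605272  21.69269231 178.        ] 112.62944862915046 32.90924230228516
bin [-98.2  48.3]
bin [-96.3 -46.5]
bin before [-146.5   47.1]
bin before [-147.1  -45.4]
button z 80 [ 502.1 -154.1   80. ] [ -68.5 -131.1]
button z 85 [ 501.8 -153.7   85. ] [ -68.9 -130.7]
t 17.25 pos [733.5 152.8 253.9] grinder [ 96.4 216.1] polar 236.6 54.4
tx [-0.754 -0.656  0.002] ang -139.0 tz [-0.001 -0.002 -1.   ] F [-0.98 -0.32  0.53] w 0.3 j [ 0.42  0.6   0.4   0.   -1.37 -1.28]
shift now axes [37.44 -7.67 -0.72] turn [ 1.1000e-01 -1.1000e-01 -1.2738e+02] shift final axes [-16.64  34.41  -0.81]
```

Rod turned 60.8° from its start, which is 4 clicks, and the bin front is at gx ≈ −97 (home −96). Moving high over to the button.

Request:
servo_tool:
  rows:
    - [0,0,0,-4.5,0,0,0]
    - [0,4.1,-0.9,-1,0,0,0]
    - [0,4.1,-0.9,0,0,0,0]
    - [0,4.1,-0.9,0,0,0,0]
    - [0,4.1,-0.9,0,0,0,0]
    - [0,4.1,-0.9,0,0,0,0]
    - [0,4.1,-0.9,0,0,0,0]
    - [0,4.1,-0.9,0,0,0,0]
    - [0,4.1,-0.9,0,0,0,0]
    - [0,4.1,-0.9,0,0,0,0]
    - [0,0,0,0,0,0,0]

```text
clock: 18.35
position: [504.4, -153.7, 311.6]
ee_rot: [-0.348, 0.938, -0.001, 0.001]
contact_force: [-0.6, -0.1, 0.2]
gripper_width: 0.1
```

```bash
python3 st.py -69 -131 120 -127.4 0
```

```text
t 18.35 pos [ 504.4 -153.7  311.6] grinder [ -66.4 -130.2] polar 146.2 -128.6
tx [-0.758 -0.652 -0.   ] ang -139.3 tz [ 0.002 -0.002 -1.   ] F [-0.61 -0.1   0.21] w 0.1 j [ 0.01  0.17 -0.11  0.   -1.28 -0.87]
shift now axes [ 0.23  0.21 19.16] turn [-0.15  0.03 -0.3 ] shift final axes [ 0.22  0.16 19.16]
```

Request:
servo_tool:
  rows:
    - [0,0.2,0.2,4,0,0,0]
    - [0,0,0,4,0,0,0]
    - [0,0,0,4,0,0,0]
    - [0,0,0,4,0,0,0]
    - [0,0,0,3,0,0,0]
    - [0,0,0,0,0,0,0]
    - [0,0,0,0.5,0,0,0]
    - [0,0,0,0,0,0,0]

```text
clock: 19.15
position: [506.8, -150.6, 116.5]
ee_rot: [-0.35, 0.937, -0.001, 0.001]
contact_force: [0.0, -0.3, 0.6]
gripper_width: -0.1
```

```bash
python3 st.py -69 -131 96 -127.4 0
```

```text
t 19.15 pos [ 506.8 -150.6  116.5] grinder [ -64.6 -126.7] polar 142.2 -128.6
tx [-0.755 -0.656 -0.002] ang -139.0 tz [ 0.004 -0.001 -1.   ] F [ 0.04 -0.31  0.55] w -0.1 j [ 0.02  0.35 -0.4   0.   -0.82 -0.88]
shift now axes [0.61 0.09 2.05] turn [-0.2  0.1  0. ] shift final axes [0.61 0.08 2.05]
```

Request:
servo_tool:
  rows:
    - [0,0.6,0.1,0.5,0,0,0]
    - [0,0,0,0.4,0,0,0]
    - [0,0,0,0,0,0,0]

```text
clock: 19.45
position: [500.6, -153.9, 106.2]
ee_rot: [-0.35, 0.937, -0.001, 0.0]
contact_force: [-0.8, 0.3, 2.7]
gripper_width: -0.1
```

```bash
python3 st.py -69 -131 96 -127.4 0; python3 - <<'E'
from h import *
c=get_image('scene');a=cv2.cvtColor(c['image'],4)[195:285,230:350]; cv2.imwrite('pics/t6.png',cv2.resize(a,None,fx=5,fy=5,interpolation=cv2.INTER_CUBIC))
E
```

```text
t 19.45 pos [ 500.6 -153.9  106.2] grinder [ -70.1 -131.2] polar 148.7 -129.7
tx [-0.755 -0.656  0.   ] ang -139.0 tz [ 0.001 -0.001 -1.   ] F [-0.83  0.29  2.73] w -0.1 j [ 0.01  0.36 -0.42  0.   -0.79 -0.87]
shift now axes [-0.08 -0.07  1.02] turn [-0.08 -0.02 -0.02] shift final axes [-0.08 -0.07  1.02]
```

View pics/t6.png

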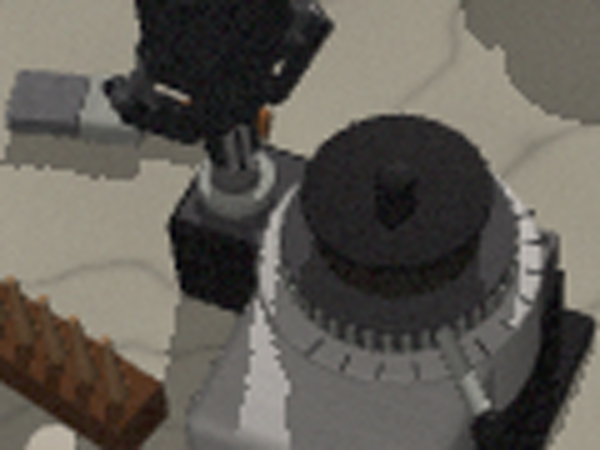

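The fingertips stand on the cap (237,165), inside the ring, and the 2.7 N shows first contact. Pressing.

Request:
servo_tool:
  rows:
    - [0,0,0,0.1,0,0,0]
    - [0,0,0,0.1,0,0,0]
    - [0,0,0,0,0,0,0]

```text
clock: 19.8
position: [500.7, -153.9, 104.0]
ee_rot: [-0.35, 0.937, -0.001, -0.0]
contact_force: [-2.2, -2.3, 3.6]
gripper_width: -0.1
```

Request:
servo_tool:
  rows:
    - [0,0,0,0.1,0,0,0]
    - [0,0,0,0.1,0,0,0]
    - [0,0,0,0,0,0,0]

```text
clock: 20.1
position: [500.7, -153.9, 101.9]
ee_rot: [-0.35, 0.937, -0.001, -0.0]
contact_force: [-1.9, -2.3, 4.3]
gripper_width: 0.0
```

Request:
servo_tool:
  rows:
    - [0,0,0,0.1,0,0,0]
    - [0,0,0,0.1,0,0,0]
    - [0,0,0,0,0,0,0]

```text
clock: 20.4
position: [500.7, -153.9, 101.4]
ee_rot: [-0.35, 0.937, -0.001, -0.0]
contact_force: [-5.6, 0.2, 14.2]
gripper_width: 0.2
```

Hard stop at 14 N after the spring rise (2.7, 3.6, 4.3 N): fully down. Holding briefly, then releasing straight up.

Request:
servo_tool:
  rows:
    - [0,0,0,0,0,0,0]
    - [0,0,0,-0.5,0,0,0]
    - [0,0,0,-1,0,0,0]
    - [0,0,0,-3,0,0,0]
    - [0,0,0,-4,0,0,0]
    - [0,0,0,-4,0,0,0]
    - [0,0,0,-4,0,0,0]
    - [0,3.5,-3,-1,0,0,0]
    - [0,3.5,-3,0,0,0,0]
    - [0,0,0,0,0,0,0]
    - [0,0,0,0,0,0,0]

```text
clock: 21.5
position: [487.2, -245.2, 274.6]
ee_rot: [-0.349, 0.937, -0.0, 0.0]
contact_force: [-0.8, -0.2, -0.1]
gripper_width: -0.1
```

```bash
python3 st.py; python3 - <<'E'
from h import *
import pickle
o=[]
for n,(y,x) in (('top',(175,275)),('scene',(195,240))):
    c=get_image(n);a=cv2.cvtColor(c['image'],4)[y-10:y+135,x-5:x+128];o.append(cv2.resize(a,None,fx=3.0,fy=3.0,interpolation=cv2.INTER_CUBIC))
    if n=='top':
        g=cv2.cvtColor(c['image'],cv2.COLOR_RGB2GRAY);m=(g[195:211,308:320]<45).astype(np.uint8);_,_,s,ce=cv2.connectedComponentsWithStats(m);print('ball',ce[1:]+[308,195])
cv2.imwrite('pics/t7.png',np.hstack(o))
E
```

```text
t 21.5 pos [ 487.2 -245.2  274.6] grinder [ -64.9 -223.3] polar 232.5 -117.8
tx [-0.756 -0.654 -0.   ] ang -139.1 tz [ 0.001 -0.    -1.   ] F [-0.85 -0.18 -0.09] w -0.1 j [-0.17  0.23 -0.14  0.   -1.21 -0.69]
ball [[316.28571429 202.21428571]]
```

View pics/t7.png

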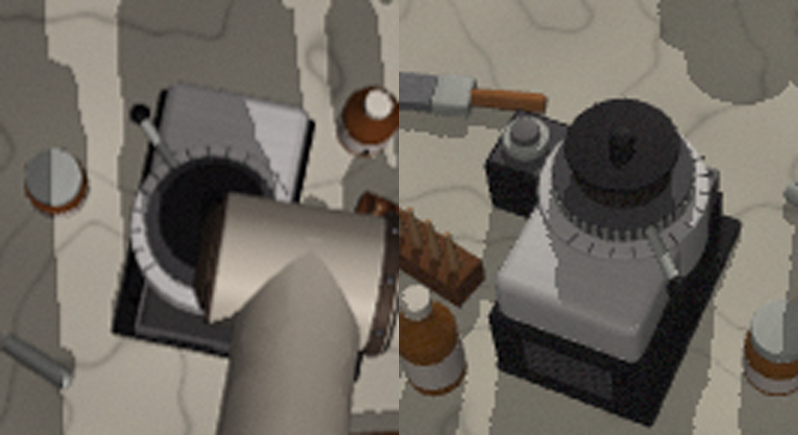

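The button is up again (scene (524,133)), the rod hasn't moved (ball (316.3,202.2)), the bystanders I can see look unmoved, and the arm is clear. Handing in.

```bash
python3 -c "
from bench import *
print(job_done())"
```

```text
the job is handed in; nothing more can be done
None
```

I carried out the three steps in the order asked and handed the job in at about 21.6 s of robot time, with the arm clear of everything. The system gave no verdict.

- **Bin:** I pushed it about 50 mm into the bay until it stopped hard at about 11 N. Its front then measured x ≈ −97 in the grinder frame (fully home is −96).
- **Collar:** The rod moved from about 93.7° to 32.9° in the world frame. That is 60.8° clockwise, or 4.05 clicks. The push force faded to zero past the last halfway point. The ball stayed put after I backed off and was still there at the final look.
- **Start button:** The force rose from 2.7 to 4.3 N over the spring's travel, then hit a hard stop at 14 N. The last picture shows it back up. I could only infer the travel: the tip moved about 5 mm after the first force reading, against 6 mm for a full press.

**What disagreed:**
- The fingertip position at the bin stop read about 2 mm deeper than expected, which is within the camera calibration.
- My first attempt to tilt the tool ran close to the joint limits and the tool drifted in free space above the bin. I measured no notable force, and redid the approach with the tool upright.
- In the last pictures the bystanders near the grinder look unmoved. I did not measure them, and the bowls were outside those crops.

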